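# Seat the panel air filter in its housing and close the catch

## Robot

A 6-joint arm with a two-finger parallel gripper is mounted at the origin on the work surface. World frame = base frame: x ahead of the robot, y to its left, z up, the work surface at z = 0. Lengths are in m, angles in rad, forces in N, time in s.
With the tool pointing down it reaches from about 0.35 to 1 m from the base axis. Payload 7.1 kg.
Tool frame: the origin (TCP) lies between the finger pads; the fingertips stand 22 mm ahead of it and the grasp point (between the pads) lies 3 mm ahead of it; x points along the fingers, y is the direction in which the jaws open and shut, and the axes are right-handed (so a half turn about x gives the same grasp; the last joint's range is limited). The gripper opens to 85 mm and grips with 20 to 120 N. Pads are 22 mm wide; open, the fingers measure 114 mm over their backs; the gripper's body (76 mm by 85 mm) begins 54 mm behind the grasp point. The pads swing forward as they close: fully open they stand 13 mm farther back than shut.
Start: joints at [1.087, 0.423, 1.63, -0, 1.089, -0.019], TCP at [0.28, 0.559, 0.217] pointing down, gripper open.
Joint ranges: [-3, 3], [-0.9, 2.11], [0.09, 2.58], [-1.31, 4.45], [0.11, 2.69], [-2.54, 2.54]. Speed limits (rad/s): [2.39, 2.39, 3.01, 3.14, 3.14, 3.14].

## Interface

Orientations are given as a rotation vector (axis times angle).
In Python, from rig import manip gives the robot as it stands. The module is installed in compiled form; this text tells all that it offers. Calls block until the motion is done:
- manip.move_to(position, orientation): joint-space move of the TCP to a pose.
- manip.servo_line(position, orientation=None, rate=0.15): straight line of the TCP; orientation=None keeps the orientation; rate is the mean speed in m/s.
- manip.set_joints(angles): joint-space move.
- manip.command_gripper(opening, f_grip=None): finger opening in m; f_grip is the grip in N (None keeps the last); returns when the fingers have stopped.
- manip.hold(seconds).
- manip.solve_ik(position, orientation): joint angles nearest the present ones, or None.
- manip.camera(name): name is "scene" or "top" or "wrist"; returns a dict with "image" (420x560x3 uint8, red, green, blue), "fx", "fy", "cx", "cy" (pixels), "cam_to_world" (4x4, takes a point from camera to world coordinates); the wrist camera has in their place "mount" (4x4, takes a point from camera to tool coordinates, whose origin is the TCP and whose axes are the tool frame's). Camera axes: x right, y down, z forward; pixel columns grow to the right and rows downward; lengths in m; the calibration is good to about 2 mm. A picture is of the moment at which its call begins: read the wrist's pose just before it. There is no depth.
A pose or a line that the arm cannot do raises manip.IKError and nothing moves.
- manip.sign_off(): hands the job in, once; it reports no verdict.
Readings, each from a call of its own:
- manip.get_time(): time.
- manip.get_joint_positions(): joint angles.
- manip.get_joint_vel(): joint speeds.
- manip.get_tau(): joint torques, N m.
- manip.get_position(): TCP position.
- manip.get_ee_rot(): TCP orientation.
- manip.get_contact_force(): force on the tool from outside, world axes, zero at the start.
- manip.get_torque(): the same for the moment, N m.
- manip.get_width(): finger opening in m.
Only numpy, scipy, OpenCV 4.12 (cv2) and the standard library are available. Lean on these libraries where they do the work, as an engineer would, in place of code of your own. Each camera call takes 0.05 s, during which the arm holds its last target.

## Task

Fit the new panel air filter in the open housing: hold it by its grip rib, lay it flat on the bare rear part of the metal deck, then slide it gently forward along the deck, in under the two front lips, until it drops fully home in its seat and lies level, never forcing it against the housing. Then swing the catch all the way in over the filter's rear edge and let go. Leave the other things on the table where they are.

Things in the scene. Friction and masses are not known exactly. Their poses are not given: they have to be found in the camera images.
- filter_center (a point): New panel air filter lying flat: grey frame 130 x 90 x 16 mm (its x, y, z) round white pleats, 0.16 kg. On the middle of its top stands a grip rib 50 long (x), 12 thick (y), 24 mm tall, coated in rubber. Point at its centre, 20 mm above its underside, 4 mm above the frame's top; z up. Both ends are alike: it fits either way round.
- housing: Lower half of a filter housing, black, screwed down, 320 x 120 mm (x, y); origin under its centre, on the table. +x is the slide direction, y left of it. Two walls guide the filter: 97 mm apart inside, tops 68 mm above the table. Between them an aluminium deck, top at z = 60 mm: a bare landing 110 mm long at the rear, then the seat. Filter centre at z = 80 mm riding on the deck, 74 when home.
- landing (a point): Point on the deck's top on the bare landing, at x = -62, y = 0, z = 60 mm in the housing's frame (axes as the housing's). A filter centred over it lies flat, 80 to 130 mm short of its seat, clear of the lips.
- seat_drawn (a point): Middle of the seat as drawn, at deck level (x = 43 mm in the housing). The seat is a pocket 134 x 94 mm, 6 mm deep, with a ledge. Its front end is an upright flange that stops the filter; two lips reach back from it 10 mm over the seat, 18.5 to 23.5 mm above the deck, so nothing goes in from above.
- deck_screws (a point): Two screws at the rear of the deck (x = -118, z = 60 mm in the housing) in slotted holes: deck plate, seat, flange and lips together lie up to 25 mm forward or back of the drawn place along x, by an amount that is not measured and must be felt or seen. The plate is tight and does not move. Slide the filter against housing or stop with under 25 N, never press it over 40 N.
- catch (a joint): Swivel catch on the housing's left (+y) wall: flat steel arm on a vertical axis at x = 4, y = 72 mm in the housing. 0 = out (arm points 155 deg counter-clockwise from the housing's +x, back and outward), 2.0 rad = fully in (arm along the housing's -y). Closes counter-clockwise from above, 1.5 N at the knob, stays where left. A filter not home blocks it.
- catch_knob (a point): Middle of the round upright black knob on the catch's arm, 44 mm from the catch's axis: 13 mm diameter, 20 mm tall, free to spin on its pin; the point is half-way up, 87.5 mm above the table; the arm's flat top is 10 mm below the point.
- oil_filter_c (a point): Bystander: round white spin-on oil filter, 72 mm diameter, 84 mm tall, standing; point at its centre.
- plug_box_c (a point): Bystander: upright blue box 30 x 30 x 85 mm; point at its centre.
- spray_c (a point): Bystander: yellow spray can 58 mm diameter, 170 mm tall; point at its centre.
- driver_grip (a point): Bystander: screwdriver lying on the table; point on its handle.
- screw_dish_c (a point): Bystander: steel dish 90 mm wide, 30 mm tall; point at its centre.
- bulb_carton_c (a point): Bystander: lying blue carton 110 x 50 x 50 mm; point at its centre.
Mind the look-alikes: they are no part of the job. Leave any green or turquoise look-alike of the part that bears filter_center alone.

How it is judged:
On the way, in this order (a step that is already met when the one before it is completed fails the run):
1. the filter lies flat on the deck's bare rear part, at least 40 mm short of the seat (x of filter_center in the frame of housing between -0.12 and -0.022 m and y of filter_center in the frame of housing between -0.008 and 0.008 m and z of filter_center in the frame of housing between 0.077 and 0.083 m and angle between filter_center's own z axis and vertical below 0.06 rad and contact force between filter and housing above 0.2 N), for 0.1 s.
2. the filter has been slid in under the lips and has dropped level into its seat (z of filter_center in the frame of housing between 0.071 and 0.0765 m and x of filter_center in the frame of housing between 0.014 and 0.072 m and y of filter_center in the frame of housing between -0.005 and 0.005 m and angle between filter_center's own z axis and vertical below 0.025 rad and angle between the x axis of filter_center and the x axis of housing, either way round below 0.06 rad), for 0.2 s.
3. the catch is turned in over the filter's rear edge (value of joint catch above 1.8 rad), for 0.2 s.
At the end, for the whole second after the job is handed in: Filter at rest in its seat: its centre 71 to 76.5 mm above the housing's underside, within 29 mm of the drawn seat middle along the housing and 5 mm across, tilted under 0.025 rad, within 0.06 rad of the housing's direction; catch at 1.8 rad or more (2.0 = fully in) (all of step 2 and value of joint catch above 1.8 rad and linear speed of filter below 0.01 m/s); the robot touches nothing.
It fails at once if the filter is pressed on the housing with more than 40 N (contact force between filter and housing above 40 N).
It fails at once if the filter, slid forward on the deck and not yet dropped in, is forced against the housing or its stop with more than 25 N (contact force between filter and housing above 25 N and x of filter_center in the frame of housing above 0.013 m and z of filter_center in the frame of housing above 0.0785 m).
It fails at once if another thing on the table is pushed more than 30 mm from its place (distance of any of oil_filter_c, plug_box_c, spray_c, driver_grip, screw_dish_c, bulb_carton_c from where it was at the start of the episode above 0.03 m).
It also fails if it takes over 66 s, if anything falls off the work surface, if the arm or the gripper's body presses on something with over 40 N, if the wrist force passes 120 N, or if a joint passes its speed limit or range.

## Working session

There is one attempt and no reset: what is moved stays moved. The work goes in short steps, each a Python script; the robot and the scene stay as the last script left them, time stands still between calls to the robot, and variables do not carry over. Pictures are saved under pics/ and viewed, and the job is handed in when it is done.

```bash
mkdir -p pics; ls
cat > h.py <<'E'
from rig import manip
import numpy as np, cv2
def snap(name,fn):
    c=manip.camera(name); cv2.imwrite('pics/'+fn,cv2.cvtColor(c['image'],cv2.COLOR_RGB2BGR)); return c
E
python3 - <<'E'
from h import *
import pickle
print(manip.get_time(),manip.get_position(),manip.get_ee_rot(),manip.get_width())
for n in ['scene','top','wrist']:
    c=snap(n,n+'0.png'); pickle.dump(c,open(n+'0.pkl','wb'))
    print(n,c['fx'],c['fy'],c['cx'],c['cy'],np.round(c.get('cam_to_world',c.get('mount')),4).tolist())
E
```

```text
pics
0.0 [0.27984465 0.55817802 0.21629874] [ 0.36322822  1.54029603 -0.36570998] 0.08524408077814814
scene 517.9531986546456 517.9531986546456 285.9521680468586 204.3903367771187 [[0.8369, 0.3409, -0.4283, 1.1605], [0.5469, -0.4899, 0.6789, -1.0536], [0.0216, -0.8024, -0.5964, 0.9939], [0.0, 0.0, 0.0, 1.0]]
top 529.2787606867488 529.2787606867488 286.427119456554 207.19658066873075 [[-0.0858, -0.9756, 0.202, 0.166], [-0.9963, 0.0845, -0.0147, 0.0287], [-0.0027, -0.2025, -0.9793, 1.6569], [0.0, 0.0, 0.0, 1.0]]
wrist 289.6071043530496 289.6071043530496 276.5255788816199 212.396143995121 [[-0.0003, -0.2914, 0.9566, -0.1572], [1.0, 0.0007, 0.0005, -0.0011], [-0.0009, 0.9566, 0.2914, -0.0729], [0.0, 0.0, 0.0, 1.0]]
```

View pics/scene0.png

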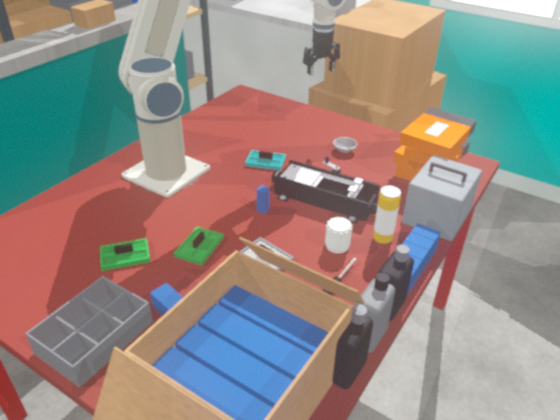

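View pics/top0.png

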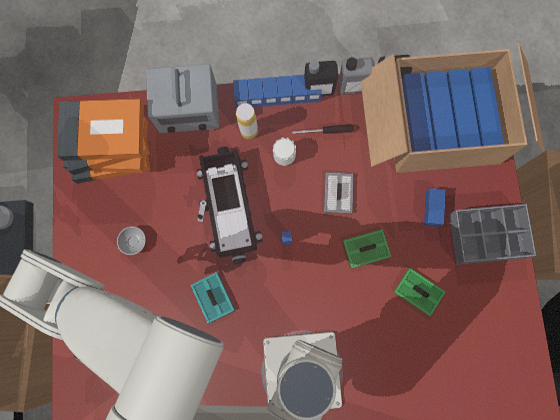

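View pics/wrist0.png

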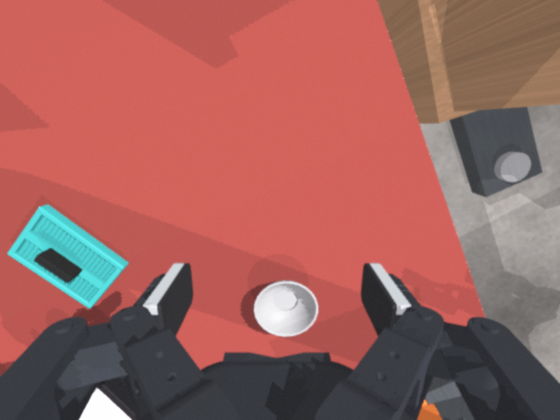

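The top picture shows four filter-like parts: grey frame with white pleats at (339,192), green at (367,248) and (420,291), turquoise at (212,297). The grey one fits the description. The housing is at about (229,200). I'll enlarge both to confirm.

Run:
```python
import cv2
i=cv2.imread('pics/top0.png')
a=cv2.resize(i[140:270,185:275],None,fx=4.4,fy=4.4,interpolation=cv2.INTER_CUBIC)
b=cv2.resize(i[165:220,310:370],None,fx=6,fy=6,interpolation=cv2.INTER_CUBIC)
import numpy as np
o=np.zeros((572,396+370,3),np.uint8);o[:a.shape[0],:a.shape[1]]=a;o[:b.shape[0],400:400+b.shape[1]]=b
cv2.imwrite('pics/crop0.png',o)
```

```text
(no output)
```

View pics/crop0.png

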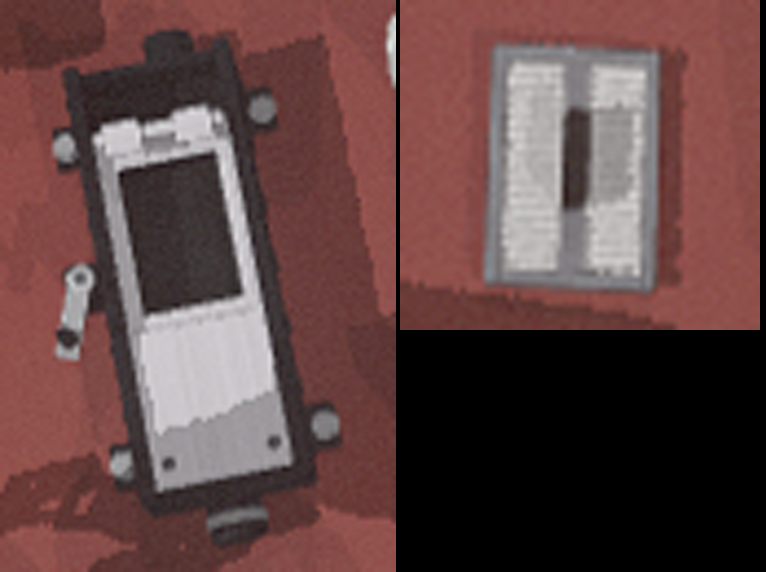

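The crop confirms the grey frame, white pleats and dark rib (rib long axis is image-vertical). Next I'll get rough world poses from it.

```bash
cat >> h.py <<'E'
def pix2world(c,uv,z,T=None):
    T=c['cam_to_world'] if T is None else T
    uv=np.atleast_2d(uv).astype(float)
    d=np.c_[(uv[:,0]-c['cx'])/c['fx'],(uv[:,1]-c['cy'])/c['fy'],np.ones(len(uv))]@T[:3,:3].T
    return T[:3,3]+d*((z-T[2,3])/d[:,2])[:,None]
def world2pix(c,P,T=None):
    T=c['cam_to_world'] if T is None else T
    p=(np.atleast_2d(P)-T[:3,3])@T[:3,:3]
    return np.c_[p[:,0]/p[:,2]*c['fx']+c['cx'],p[:,1]/p[:,2]*c['fy']+c['cy']]
E
python3 - <<'E'
from h import *
import pickle
c=pickle.load(open('top0.pkl','rb'))
f=lambda l:np.array(l)/4.4+[185,140]
g=lambda l:(np.array(l)-[400,0])/6+[310,165]
P=pix2world(c,f([(70,70),(225,40),(150,510),(312,478)]),.068);print('walls',P.round(4).tolist(),P.mean(0))
print('knob',pix2world(c,f([(67,335)]),.0975)); print('axis',pix2world(c,f([(79,275)]),.078))
print('screws',pix2world(c,f([(168,462),(273,441)]),.061))
print('seat corners',pix2world(c,f([(118,170),(218,150),(145,314),(246,295)]),.06))
P=pix2world(c,g([(495,46),(660,52),(655,290),(486,284)]),.016);print('filter',P.round(4).tolist(),P.mean(0))
print('rib top',pix2world(c,g([(577,108),(577,210)]),.04))
for n,uv,z in [('spray',(247,121),.17),('oil',(284,146),.084),('plug',(287,238),.085)]: print(n,pix2world(c,[uv],z))
E
```

```text
walls [[0.6802, 0.2574, 0.068], [0.6929, 0.146, 0.068], [0.3622, 0.2195, 0.068], [0.3746, 0.1074, 0.068]] [0.52746795 0.18257131 0.068     ]
knob [[0.48276704 0.26514996 0.0975    ]]
axis [[0.52834178 0.25756692 0.078     ]]
screws [[0.39509035 0.205955   0.061     ]
 [0.40341914 0.13274372 0.061     ]]
seat corners [[0.60611295 0.22853588 0.06      ]
 [0.61461273 0.15697306 0.06      ]
 [0.50060806 0.21567642 0.06      ]
 [0.50804958 0.14436099 0.06      ]]
filter [[0.6063, -0.1317, 0.016], [0.5954, -0.2192, 0.016], [0.4668, -0.2022, 0.016], [0.4777, -0.1139, 0.016]] [ 0.53657282 -0.16673407  0.016     ]
rib top [[ 0.56267787 -0.16880953  0.04      ]
 [ 0.50816419 -0.16300014  0.04      ]]
spray [[0.74328884 0.10051972 0.17      ]]
oil [[ 0.68474525 -0.00414283  0.084     ]]
plug [[0.39624561 0.0113905  0.085     ]]
```

```bash
cat >> h.py <<'E'
from scipy.spatial.transform import Rotation as R
def ori(yaw):  # tool down, tool z heading = yaw, tool y = left of heading
    z=np.array([np.cos(yaw),np.sin(yaw),0]); x=np.array([0,0,-1.]); y=np.cross(z,x)
    return R.from_matrix(np.c_[x,y,z]).as_rotvec()
def wsnap(fn):
    T=np.eye(4);T[:3,:3]=R.from_rotvec(manip.get_ee_rot()).as_matrix();T[:3,3]=manip.get_position()
    c=snap('wrist',fn); c['cam_to_world']=T@c['mount']
    import pickle; pickle.dump(c,open('pics/'+fn[:-4]+'.pkl','wb')); return c
E
python3 - <<'E'
from h import *
for p,y in [((.51,-.165,.19),-.12),((.51,-.165,.19),-.12+np.pi),((.45,.172,.25),.117),((.57,.187,.1),.117),((.45,.172,.25),.117-np.pi)]:
    q=manip.solve_ik(p,ori(y)); print(None if q is None else np.round(q,2))
manip.move_to((.50,-.165,.2),ori(-.12))
c=wsnap('w1.png'); print(manip.get_time())
E
```

```text
[-0.34  0.33  1.85 -0.    0.96 -1.79]
[-0.34  0.33  1.85 -0.    0.96  1.36]
[ 0.34  0.17  1.91 -0.    1.07 -1.35]
[ 0.3   0.54  1.76 -0.    0.84 -1.39]
[ 0.34  0.17  1.91 -0.    1.07  1.79]
2.875
```

View pics/w1.png

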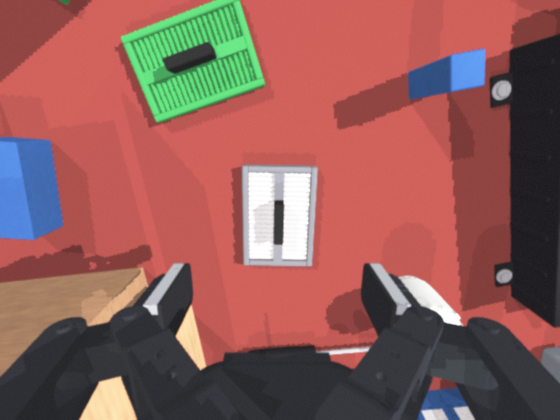

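The grey filter is centred at about (279,216), with its rib at (279,222) along the image-vertical. Segmenting for a precise pose, then grasping.

Run:
```python
from h import *
import pickle
c=pickle.load(open('pics/w1.pkl','rb')); im=c['image']
hsv=cv2.cvtColor(im,cv2.COLOR_RGB2HSV)
m=((hsv[...,1]<90)).astype(np.uint8); r=np.zeros_like(m); r[155:275,232:328]=m[155:275,232:328]
r=cv2.morphologyEx(r,cv2.MORPH_OPEN,np.ones((3,3),np.uint8))
n,l,s,_=cv2.connectedComponentsWithStats(r); k=1+s[1:,4].argmax(); print(s[k])
cs,_=cv2.findContours((l==k).astype(np.uint8),0,2); ct=max(cs,key=cv2.contourArea)[:,0,:]
P=pix2world(c,ct,.016)[:,:2].astype(np.float32)
(cx,cy),wh,a=cv2.minAreaRect(P*1000); print('frame',cx,cy,wh,a)
d=(im.max(2)<70).astype(np.uint8); q=np.zeros_like(d); q[180:262,262:298]=d[180:262,262:298]
n,l,s,ce=cv2.connectedComponentsWithStats(q);k=1+s[1:,4].argmax();print(s[k],ce[k])
ct=np.argwhere(l==k)[:,::-1]; P=pix2world(c,ct,.04)[:,:2].astype(np.float32); print('rib',cv2.minAreaRect(P*1000))
cv2.imwrite('pics/w1c.png',cv2.resize(cv2.cvtColor(im[150:280,225:335],cv2.COLOR_RGB2BGR),None,fx=4.5,fy=4.5,interpolation=cv2.INTER_CUBIC))
```

```text
[ 241  164   77  103 7424]
frame 537.8467407226562 -168.06674194335938 (90.68669128417969, 131.69284057617188) 82.15601348876953
[275 201   8  43 321] [278.3271028  221.04984424]
rib ((535.6453247070312, -167.69094848632812), (8.133187294006348, 51.353546142578125), 83.13069152832031)
```

View pics/w1c.png

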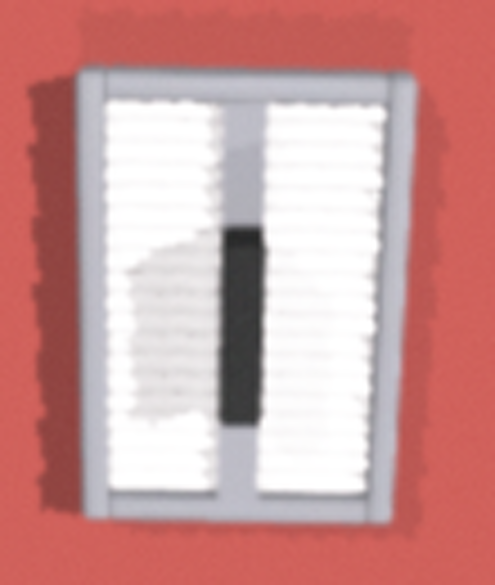

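Run:
```python
from h import *
o=ori(-.137)
manip.command_gripper(.045,40)
manip.move_to((.537,-.168,.10),o)
manip.servo_line((.537,-.168,.0425),o,rate=.06)
print(manip.get_position(),manip.get_contact_force())
manip.command_gripper(0.0,45)
print(manip.get_width(),manip.get_contact_force())
manip.servo_line((.537,-.168,.20),o,rate=.1)
print(manip.get_position(),manip.get_width(),manip.get_contact_force(),manip.get_time())
wsnap('w2.png')
```

```text
[ 0.53731191 -0.16810233  0.04278579] [-1.21347583 -0.83329678 -0.05300082]
-0.0002890373657236145 [-0.49507906 -0.43031957  0.62265071]
[ 0.53662143 -0.16787507  0.19932561] -0.0002932404567712734 [-0.09684011 -0.7619372  -0.13739506] 7.1917
```

View pics/w2.png

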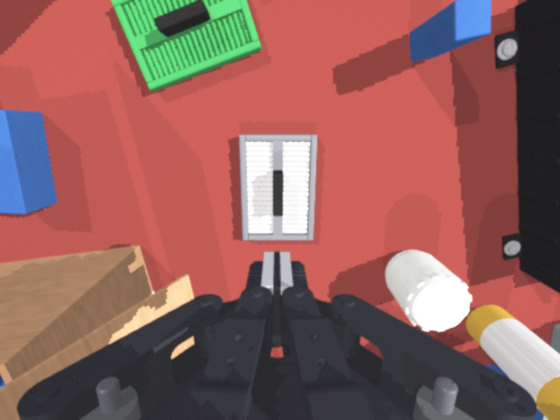

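The gripper shut to 0, so the rib was missed: the filter still lies at (278,188). Checking the geometry before trying again.

Run:
```python
from h import *
import pickle
c=pickle.load(open('pics/w2.pkl','rb')); print(np.round(c['cam_to_world'],4))
print(np.round(c['mount'],4))
a=np.array([np.cos(-.137),np.sin(-.137)])
C=np.array([.537,-.168])
for s in (-.025,.025): print(world2pix(c,[[*(C+a*s),.04]]),world2pix(c,[[*(C+a*s),.016]]))
for s in (-.065,.065): print(world2pix(c,[[*(C+a*s),.016]]))
print('tip',world2pix(c,[[*manip.get_position()[:2],manip.get_position()[2]-.022]]))
im=c['image'];cv2.imwrite('pics/w2c.png',cv2.resize(cv2.cvtColor(im[120:320,200:360],cv2.COLOR_RGB2BGR),None,fx=3,fy=3,interpolation=cv2.INTER_CUBIC))
```

```text
[[ 0.1357  0.948   0.2879  0.4639]
 [ 0.9908 -0.1301 -0.0384 -0.1595]
 [ 0.001   0.2904 -0.9569  0.3567]
 [ 0.      0.      0.      1.    ]]
[[-8.000e-04 -2.916e-01  9.565e-01 -1.572e-01]
 [ 1.000e+00  6.000e-04  1.000e-03 -1.600e-03]
 [-9.000e-04  9.565e-01  2.916e-01 -7.340e-02]
 [ 0.000e+00  0.000e+00  0.000e+00  1.000e+00]]
[[277.6655551 170.8641552]] [[277.56780498 167.73317868]]
[[277.57679504 214.46401378]] [[277.48879628 208.6375389 ]]
[[277.63604169 132.40569366]]
[[277.43010053 239.02548405]]
tip [[278.67661659 239.40784821]]
```

View pics/w2c.png

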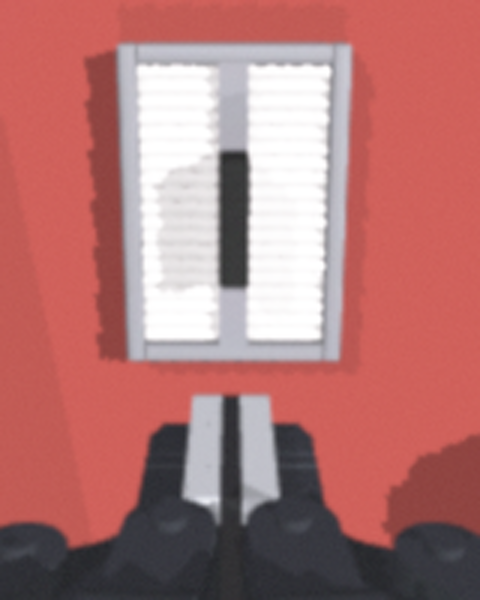

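Run:
```python
from h import *
p=manip.get_position(); Rm=R.from_rotvec(manip.get_ee_rot()).as_matrix(); print(p,Rm.round(3))
for n in('scene','top'):
    c=snap(n,n+'1.png'); im=cv2.imread('pics/'+n+'1.png')
    x0,y0=(world2pix(c,[p])[0]-[45,55]).astype(int); x0=max(x0,0);y0=max(y0,0)
    b=cv2.resize(im[y0:y0+100,x0:x0+90],None,fx=5,fy=5,interpolation=cv2.INTER_CUBIC)
    for d,col in((0,(0,255,0)),(.022,(255,0,0)),(-.02,(0,255,255))):
        u=(world2pix(c,[p+Rm[:,0]*d])[0]-[x0,y0]+.5)*5; cv2.circle(b,tuple(int(t) for t in u),4,col,-1); print(n,d,u)
    cv2.imwrite('pics/'+n+'1c.png',b)
print(manip.get_joint_positions(),manip.get_time())
```

```text
[ 0.53664267 -0.16788384  0.19936358] [[-0.001  0.137  0.991]
 [ 0.     0.991 -0.137]
 [-1.     0.    -0.001]]
scene 0 [231.43767826 281.90106994]
scene 0.022 [231.52404163 315.77188986]
scene -0.02 [231.35768594 250.52890774]
top 0 [229.990719   277.57812277]
top 0.022 [225.91540866 287.40442658]
top -0.02 [233.79809618 268.39785385]
[-3.24349842e-01  3.54093461e-01  1.78389168e+00  3.70215523e-05
  1.00456719e+00 -1.75815068e+00] 7.3417
```

View pics/scene1c.png

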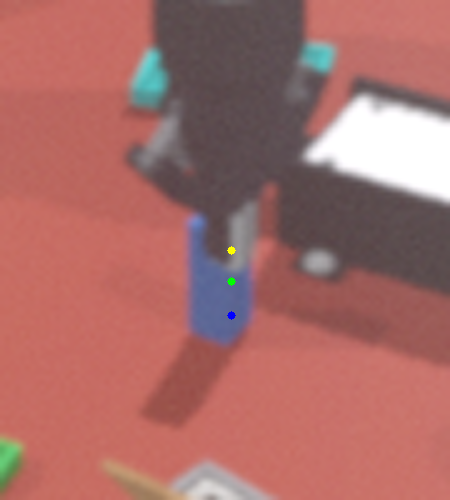

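Both the wrist and scene views put the shut fingertips about 15–20 mm *behind* the reported TCP, not 22 mm ahead. That explains the miss. I'll measure it by touching the shut fingertips lightly on the rib top (z = 40 mm).

Run:
```python
from h import *
o=ori(-.137); x,y=.537,-.168
manip.servo_line((x,y,.06),o,rate=.12)
manip.hold(.2); f0=np.array(manip.get_contact_force()); print(f0,manip.get_torque())
z=.06
while z>0.005:
    z-=.002; manip.servo_line((x,y,z),o,rate=.03)
    f=np.array(manip.get_contact_force())-f0
    if abs(f[2])>2.5: print('touch',z,f,manip.get_position()); break
manip.servo_line((x,y,z+.03),o,rate=.1)
print(manip.get_time())
```

```text
[ 0.45233505 -0.10497516 -0.24108619] [ 0.04018723  0.00499625 -0.02931427]
touch 0.023999999999999966 [-6.38217198  2.37225646 20.8995564 ] [ 0.53702478 -0.16802426  0.02578217]
13.8083
```

The touch puts the shut tips 14–15 mm behind the reported TCP. Regrasping with that correction.

Run:
```python
from h import *
o=ori(-.137); x,y=.537,-.168
manip.command_gripper(.045,45)
manip.servo_line((x,y,.006),o,rate=.08)
print(manip.get_position(),manip.get_contact_force())
manip.command_gripper(0.0,45)
print(manip.get_width(),manip.get_contact_force(),manip.get_position())
if manip.get_width()>.006:
    manip.servo_line((x,y,.13),o,rate=.12)
    manip.hold(.2)
    print(manip.get_position(),manip.get_width(),manip.get_contact_force(),manip.get_torque())
print(manip.get_time()); wsnap('w3.png')
```

```text
[ 0.53708346 -0.16799309  0.00585769] [0.2001532  0.265015   0.08685762]
0.011339720434668955 [-1.69767565e-01 -2.49493082e-03  4.18157655e+00] [ 0.53754066 -0.16815896  0.0066717 ]
[ 0.53662314 -0.16785144  0.12928572] 0.011164503284641119 [-0.18174172  0.13989599 -1.99191159] [ 0.00632814 -0.02258481  0.02797841]
16.8333
```

View pics/w3.png

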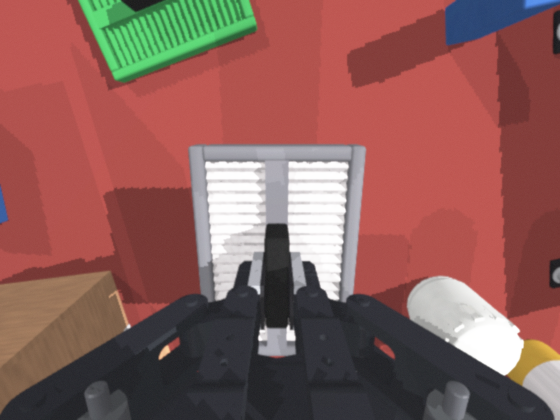

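The filter is held and level (width 11 mm, load about 2 N). Next, a wrist view of the housing from the side with the filter in hand.

Run:
```python
from h import *
manip.move_to((.50,.04,.27),ori(.117))
print(manip.get_position(),manip.get_width(),manip.get_time()); wsnap('w4.png')
im=cv2.imread('pics/w4.png'); cv2.imwrite('pics/w4c.png',cv2.resize(im[60:340,310:560],None,fx=2.1,fy=2.1,interpolation=cv2.INTER_CUBIC))
```

```text
[0.49988545 0.03940356 0.26935284] 0.01095547372708091 17.875
```

View pics/w4.png

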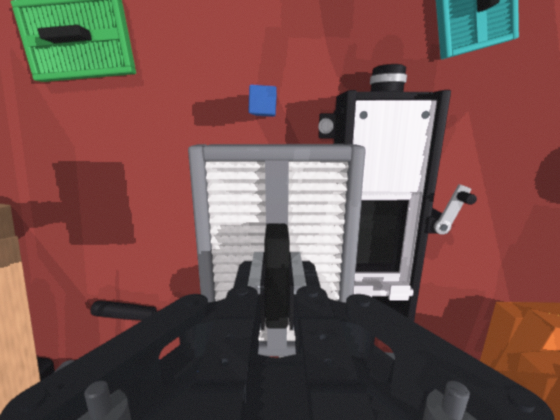

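View pics/w4c.png

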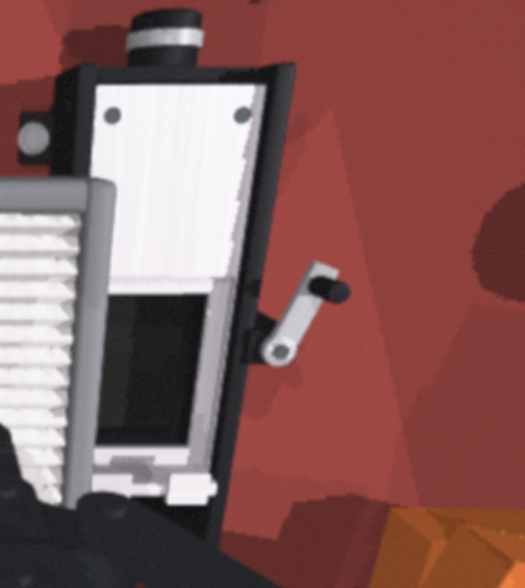

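Run:
```python
from h import *
import pickle
c=pickle.load(open('pics/w4.pkl','rb')); f=lambda *l:np.array(l)/2.1+[310,60]
S=pix2world(c,f((112,115),(242,115)),.061)
A=pix2world(c,f((280,351)),.0785); W=pix2world(c,f((295,65),(84,66)),.068)
L=pix2world(c,f((98,86),(262,86)),.060) # deck rear corners
K=pix2world(c,f((322,285)),.0775)
print('screws',S,'axis',A,'wall rear',W)
ax=S[0,:2]-S[1,:2]; print('screw dist',np.linalg.norm(ax)); yaw=np.arctan2(S[1,1]-S[0,1],S[1,0]-S[0,0])-np.pi/2; print('yaw screws',yaw)
w=W[0]-W[1]; print('yaw wall',np.arctan2(w[1],w[0])-np.pi/2,np.linalg.norm(w))
# fit housing pose: wall corners (-.16,+-.06), axis (.004,.072), screws mid (-.118,0)
from scipy.optimize import least_squares
obs=np.array([S[:,:2].mean(0),A[0,:2],W[0,:2],W[1,:2]]); mod=np.array([(-.118,0),(.004,.072),(-.16,.06),(-.16,-.06)])
def res(p): 
    r=np.array([[np.cos(p[2]),-np.sin(p[2])],[np.sin(p[2]),np.cos(p[2])]]); return ((mod@r.T+p[:2])-obs).ravel()
s=least_squares(res,[.527,.182,.12]); print(s.x,(s.fun*1000).round(1))
p=s.x; r=np.array([[np.cos(p[2]),-np.sin(p[2])],[np.sin(p[2]),np.cos(p[2])]])
# pocket features
for n,uv in [('pocket rear edge R',(110,294)),('pocket rear L',(210,294)),('open front L',(188,445)),('flange front lip L',(190,505)),('lip rear L',(190,475))]:
    q=pix2world(c,f(uv),.06)[0,:2]; print(n,(r.T@(q-p[:2])*1000).round(1))
t=pickle.load(open('top0.pkl','rb'))
g=lambda *l:np.array(l)/4.4+[185,140]
for n,uv,z in [('axis',(79,275),.0785),('scr',(168,462),.061),('scr',(273,441),.061),('FL',(70,70),.068),('FR',(225,40),.068),('RL',(150,510),.068),('RR',(312,478),.068)]:
    q=pix2world(t,g(uv),z)[0,:2]; print('top',n,(r.T@(q-p[:2])*1000).round(1))
```

```text
screws [[0.40386631 0.13118633 0.061     ]
 [0.39518468 0.20481666 0.061     ]] axis [[0.52672156 0.25548768 0.0785    ]] wall rear [[0.36710524 0.22336216 0.068     ]
 [0.38112566 0.10883833 0.068     ]]
screw dist 0.07414038126619542
yaw screws 0.11736646697994613
yaw wall 0.12181749856215962 0.11537884978255958
[0.5284267  0.18270742 0.10786246] [11.6  2.  -2.1 -0.8 -4.2  1.8 -5.3 -3. ]
pocket rear edge R [-23.9 -28.6]
pocket rear L [-24.5  33.7]
open front L [80.3 33.9]
flange front lip L [126.7  41.5]
lip rear L [103.1  38.4]
top axis [ 7.9 74.4]
top scr [-130.1   37.5]
top scr [-129.7  -36.2]
top FL [159.   57.9]
top FR [159.6 -54.2]
top RL [-161.3   54.5]
top RR [-161.1  -58.3]
```

The filter is centred in the hand. Housing yaw is about 0.1185. The deck screws appear at x ≈ −131 mm and the pocket opening centre at ≈ 29 mm, so the deck probably sits about 13 mm back. I'll confirm that by feel. Next is a guarded descent onto the landing.

```bash
cat >> h.py <<'E'
YAW=.1185
def hw(xh,yh):  # housing -> world xy
    c,s=np.cos(YAW),np.sin(YAW); X,Y=.549+xh,.1202+yh
    return X*c-Y*s, X*s+Y*c
def inh(v): # world vector to housing axes
    c,s=np.cos(YAW),np.sin(YAW); v=np.array(v); return np.array([v[0]*c+v[1]*s,-v[0]*s+v[1]*c,v[2]])
def posh():
    p=inh(manip.get_position())-np.array([.549,.1202,0]); return p
E
python3 - <<'E'
from h import *
o=ori(YAW); x,y=hw(-.065,0)
manip.move_to((x,y,.13),o)
manip.servo_line((x,y,.077),o,rate=.08)
manip.hold(.2); f0=inh(manip.get_contact_force()); t0=manip.get_torque(); print(f0,t0,manip.get_position())
z=.077
for i in range(20):
    z-=.001; manip.servo_line((x,y,z),o,rate=.02)
    f=inh(manip.get_contact_force())-f0
    if f[2]>2: break
print('contact',z,f,manip.get_position(),np.array(manip.get_torque())-t0)
np.save('f0.npy',f0); print(manip.get_width(),manip.get_time())
wsnap('w5.png')
E
```

```text
[ 0.76617133  0.56815442 -1.58487107] [-0.01930931 -0.00441442 -0.00894005] [0.46678084 0.17672786 0.07749804]
contact 0.06599999999999999 [-3.08356367 -1.59915686  9.10387967] [0.46643088 0.17661783 0.06660455] [-0.12831017  0.47801988  0.0552259 ]
0.010840034767875012 22.4917
```

View pics/w5.png

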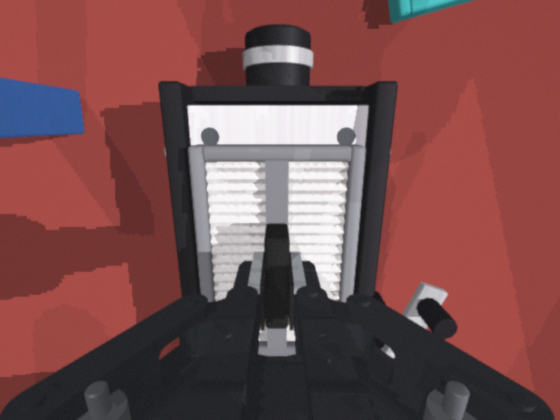

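It lies flat on the landing, centred between the walls: frame edges at u = 191 and 364, wall inners at about 189 and 368. I'll ease the down force and slide forward, checking force at each step.

```bash
cat > slide.py <<'E'
from h import *
import sys
o=ori(YAW); f0=np.load('f0.npy')
xs=eval(sys.argv[1]); z=float(sys.argv[2]); rate=float(sys.argv[3]); lim=float(sys.argv[4]); yh=float(sys.argv[5]) if len(sys.argv)>5 else 0
for xh in xs:
    x,y=hw(xh,yh); manip.servo_line((x,y,z),o,rate=rate)
    f=inh(manip.get_contact_force())-f0; p=posh()
    print('cmd %.1f z %.2f | pos %s | f %s'%(xh*1e3,z*1e3,(p*1e3).round(2),f.round(1)))
    if abs(f[0])>lim or abs(f[1])>12 or f[2]<-6 or f[2]>14: print('STOP');break
    if f[2]>5: z-=-.0003
    elif f[2]<1: z-=.0003
print(manip.get_width(),np.array(manip.get_torque()).round(2),manip.get_time())
E
python3 slide.py "[-.065,-.05,-.035,-.02,-.01]" .0664 .04 9
```

```text
cmd -65.0 z 66.40 | pos [-6.483e+01  4.000e-02  6.666e+01] | f [-2.  -0.5  6.6]
cmd -50.0 z 66.70 | pos [-4.948e+01  5.000e-02  6.665e+01] | f [ 0.5 -0.4  2.7]
cmd -35.0 z 66.70 | pos [-3.468e+01  3.000e-02  6.667e+01] | f [-0.2 -1.3  1.8]
cmd -20.0 z 66.70 | pos [-1.969e+01  1.000e-02  6.666e+01] | f [0.2 0.1 0.2]
cmd -10.0 z 66.40 | pos [-9.810e+00 -3.000e-02  6.652e+01] | f [-1.4 -1.3  4.6]
0.010930879723971547 [-0.1   0.23 -0.05] 24.7667
```

```bash
python3 slide.py "[0,.008]+[.008+.0015*i for i in range(1,35)]" .0664 .02 4.5
```

```text
cmd 0.0 z 66.40 | pos [ 3.000e-02 -1.000e-02  6.638e+01] | f [-3.2 -0.9  5.5]
cmd 8.0 z 66.70 | pos [8.560e+00 3.000e-02 6.666e+01] | f [-0.6 -0.5  1.1]
cmd 9.5 z 66.70 | pos [ 9.59 -0.   66.65] | f [-0.9  0.3  0.6]
cmd 11.0 z 66.40 | pos [ 1.084e+01 -2.000e-02  6.643e+01] | f [-1.5 -0.9  2.4]
cmd 12.5 z 66.40 | pos [1.274e+01 2.000e-02 6.648e+01] | f [-1.1  0.2  3.7]
cmd 14.0 z 66.40 | pos [1.424e+01 1.000e-02 6.644e+01] | f [-1.2 -1.4  2.7]
cmd 15.5 z 66.40 | pos [ 1.571e+01 -2.000e-02  6.645e+01] | f [-1.7 -0.6  2.8]
cmd 17.0 z 66.40 | pos [17.2  -0.   66.43] | f [-1.8 -0.   2.7]
cmd 18.5 z 66.40 | pos [18.72  0.   66.42] | f [-2.  -0.4  2.3]
cmd 20.0 z 66.40 | pos [2.019e+01 2.000e-02 6.641e+01] | f [-1.1 -0.3  3.1]
cmd 21.5 z 66.40 | pos [ 2.174e+01 -1.000e-02  6.643e+01] | f [-1.5 -1.1  2.3]
cmd 23.0 z 66.40 | pos [23.22  0.   66.42] | f [-1.  -0.4  2.7]
cmd 24.5 z 66.40 | pos [2.472e+01 2.000e-02 6.643e+01] | f [-1.2 -0.4  2. ]
cmd 26.0 z 66.40 | pos [26.29  0.   66.33] | f [-0.8 -0.4  0.4]
cmd 27.5 z 66.10 | pos [ 2.762e+01 -1.000e-02  6.602e+01] | f [-0.3  0.3  0.1]
cmd 29.0 z 65.80 | pos [29.1  -0.   65.76] | f [-1.3 -0.1 -0.2]
cmd 30.5 z 65.50 | pos [29.28 -0.1  65.15] | f [-6.  -0.1  2.5]
STOP
0.011090296417924098 [-0.08  0.81 -0.03] 29.7167
```

Support vanished at x ≈ 26 mm and the stop was felt at ≈ 29.3 mm with 6 N. So the seat is at about 28 mm. Backing off 1.3 mm, then lowering gently.

Run:
```python
from h import *
o=ori(YAW); f0=np.load('f0.npy'); x,y=hw(.0278,0)
for z in [.0652,.064,.063,.062,.0612,.0606,.060,.0594]:
    manip.servo_line((x,y,z),o,rate=.02)
    f=inh(manip.get_contact_force())-f0; print(z,(posh()*1e3).round(2),f.round(1))
    if f[2]>4 or abs(f[0])>9: print('STOP'); break
print(manip.get_width(),manip.get_time()); wsnap('w6.png')
```

```text
0.0652 [2.844e+01 6.000e-02 6.540e+01] [-0.8  0.2 -0.2]
0.064 [ 2.803e+01 -2.000e-02  6.397e+01] [-1.  -1.3  0.1]
0.063 [27.81 -0.   62.94] [-1.4 -1.3  0.9]
0.062 [27.73  0.   61.9 ] [-0.6 -0.5  0.3]
0.0612 [27.77 -0.   61.15] [-0.4 -1.4  0.2]
0.0606 [2.793e+01 2.000e-02 6.070e+01] [-1.1 -0.1  1.1]
0.06 [2.788e+01 3.000e-02 6.065e+01] [-3.3 -0.5  6.9]
STOP
0.011031659909314309 31.5
```

View pics/w6.png

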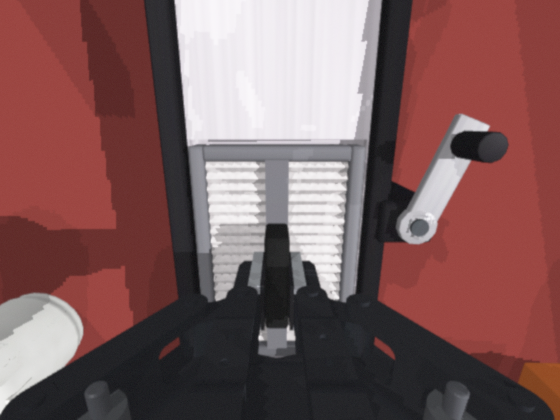

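The filter is down in the seat (floor felt at 60.65 mm, 6 mm below the deck level). Releasing and checking, and locating the catch from this view.

Run:
```python
from h import *
import pickle
c=pickle.load(open('pics/w6.pkl','rb'))
H=lambda q:(inh(q)-np.array([.549,.1202,0]))*1e3
for n,uv,z in [('axis',(420,228),.0795),('knob top',(491,147),.0975),('knobbase',(467,147),.0775)]: print(n,H(pix2world(c,[uv],z)[0]).round(1))
o=ori(YAW); x,y=hw(.0278,0)
manip.servo_line((x,y,.0605),o,rate=.02)
manip.command_gripper(.04,20)
manip.servo_line((x,y,.125),o,rate=.12)
print(manip.get_time(),manip.get_contact_force())
x,y=hw(-.05,.06); manip.move_to((x,y,.16),o); print(manip.get_time())
wsnap('w7.png')
```

```text
axis [ 4.5 71.2 79.5]
knob top [-37.1  85.5  97.5]
knobbase [-35.6  88.6  77.5]
32.875 [-0.23173463  0.30438984 -1.00063571]
33.375
```

View pics/w7.png

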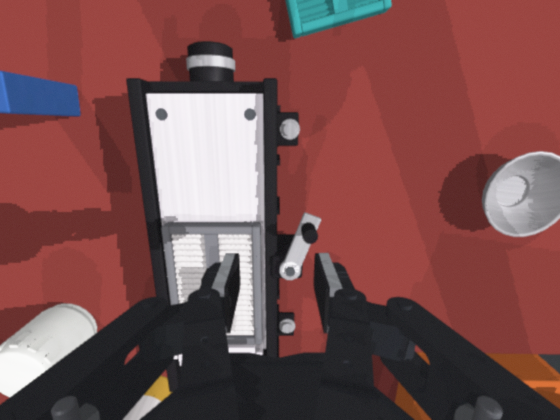

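The filter sits level inside the pocket, with its rear edge flush at (212,222). The catch axis is at (289,270) and the knob at (310,233), which matches the housing model. Now I'll grip the free-spinning knob with the jaws along the housing x and carry it round the arc.

Run:
```python
from h import *
o=ori(YAW-np.pi/2); C=np.array([.0045,.0717])
def K(a,r=.044): return hw(*(C+r*np.array([np.cos(a),np.sin(a)])))
a0=np.deg2rad(155); x,y=K(a0)
manip.command_gripper(.04,20)
manip.move_to((x,y,.12),o)
print(manip.get_joint_positions())
manip.hold(.2); f0=inh(manip.get_contact_force())
manip.servo_line((x,y,.069),o,rate=.06)
print('down',(inh(manip.get_contact_force())-f0).round(1))
manip.command_gripper(0.0,20); print('w',manip.get_width(),(inh(manip.get_contact_force())-f0).round(1))
if manip.get_width()>.008:
  for a in np.deg2rad([162,170,180,190,200,210,220,230,240,250,257,264,270]):
    x,y=K(a); manip.servo_line((x,y,.069),o,rate=.06)
    f=inh(manip.get_contact_force())-f0; print(round(np.rad2deg(a)),(posh()*1e3).round(1),f.round(1),round(manip.get_width(),4))
    if np.abs(f).max()>15: print('STOP');break
print(manip.get_time()); wsnap('w8.png')
snap('top','top8.png')
im=cv2.imread('pics/top8.png'); cv2.imwrite('pics/top8c.png',cv2.resize(im[120:280,170:290],None,fx=3.6,fy=3.6,interpolation=cv2.INTER_CUBIC))
```

```text
[ 4.85723825e-01  4.55325621e-01  1.85144463e+00 -2.24011018e-05
  8.34899765e-01  3.66586677e-01]
down [ 0.9 -0.5  0.4]
w 0.012182281485984821 [-4.5  1.5  4.9]
162 [-38.5  85.2  69.3] [-5.7  0.5  7.3] 0.0119
170 [-39.8  79.1  69.3] [-4.4  0.7  6.3] 0.012
180 [-40.3  71.2  69.3] [-3.7 -0.6  5.9] 0.0122
190 [-39.3  63.5  69.3] [-3.3 -1.4  5.1] 0.0117
200 [-37.   56.2  69.3] [-3.2 -2.8  5.4] 0.0117
210 [-33.5  49.3  69.3] [-2.3 -2.9  5.4] 0.0119
220 [-28.8  43.2  69.3] [-0.1 -2.8  6.4] 0.0117
230 [-23.2  37.9  69.3] [ 0.1 -3.2  5.9] 0.0118
240 [-16.8  33.8  69.3] [ 0.9 -2.3  5.7] 0.012
250 [-9.7 30.8 69.3] [1.9 0.1 5.2] 0.0114
257 [-4.7 29.4 69.3] [2.1 2.2 5.8] 0.0115
264 [ 0.5 28.7 69.3] [2.8 3.7 5.4] 0.0118
270 [ 3.8 28.5 69.1] [-1.8  5.5  9. ] 0.0118
40.0833
```

View pics/w8.png

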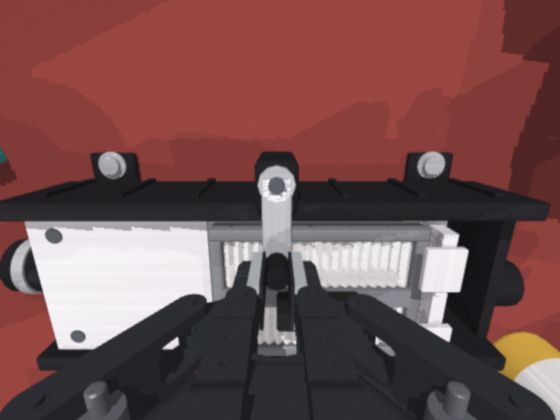

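The catch arm (276,185)→(276,270) lies straight along −y over the filter, which is under the lips. Releasing and retreating.

Run:
```python
from h import *
o=ori(YAW-np.pi/2)
manip.command_gripper(.035,20)
p=manip.get_position(); print((posh()*1e3).round(1))
manip.servo_line((p[0],p[1],.16),o,rate=.1)
x,y=hw(.004,.13); manip.move_to((x,y,.2),o); 
print(manip.get_time(),manip.get_contact_force()); c=wsnap('w9.png')
H=lambda q:(inh(q)-np.array([.549,.1202,0]))*1e3
snap('top','top9.png')
```

```text
[ 4.  27.5 68.5]
42.1083 [ 0.05282099 -0.23861101  0.76938372]
```

View pics/w9.png

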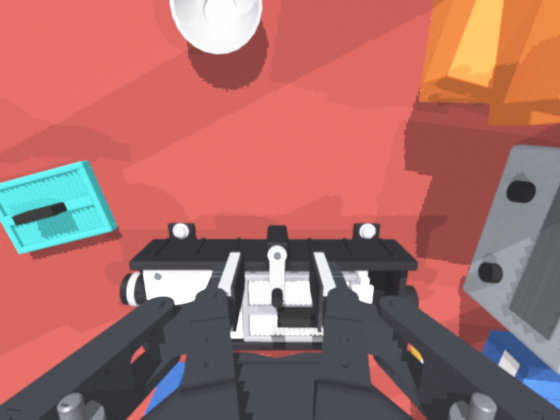

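Run:
```python
import cv2
im=cv2.imread('pics/top9.png'); cv2.imwrite('pics/top9c.png',cv2.resize(im[110:280,170:350],None,fx=3.4,fy=3.4,interpolation=cv2.INTER_CUBIC))
```

```text
(no output)
```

View pics/top9c.png

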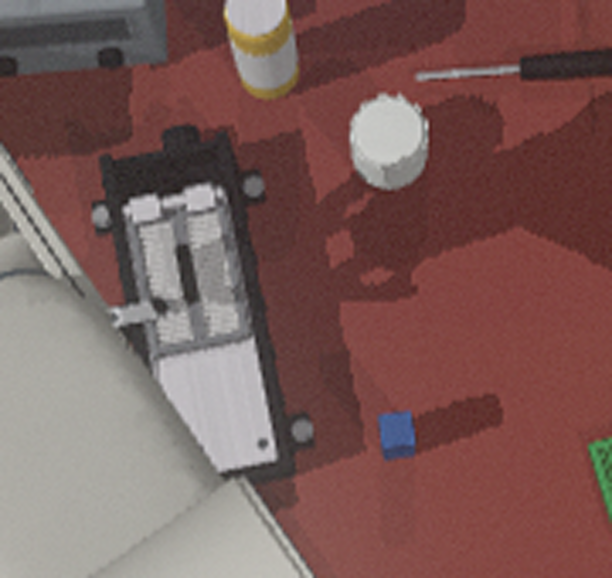

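The filter sits square in the seat with its front under both lips (145,208) and (205,197). The catch arm (115,318)→(160,308) is across it, and the visible bystanders (spray can, oil filter, plug box, screwdriver) look unmoved. Handing in.

Run:
```python
from h import *
manip.hold(.3); print(manip.get_time(),manip.get_joint_vel()); manip.sign_off()
```

```text
42.5083 [ 3.84390761e-03 -8.22828043e-04 -4.29242492e-03 -5.07314269e-04
  1.33151147e-03  5.96728605e-05]
the job is handed in; nothing more can be done
```

The grey filter is in its seat and the catch is swung in over its rear edge. I handed the job in at 42.5 s; the interface reports no verdict.

- **Placing and sliding:** I laid the filter on the landing with about 9 N at contact and slid it forward with at most about 7 N. The stop was felt with about 6 N, at x ≈ 29 mm in my housing frame. I backed off about 1.5 mm and lowered it 6 mm to the seat floor, touching with about 7 N. By sight and feel, the deck sits about 13–15 mm back of the drawn place.
- **Catch:** I gripped the knob and carried it round the full arc to 270° (2.0 rad) with no more than 9 N. I then let go and drew back.
- **Last checks:** The final pictures show the filter square under both lips with the catch arm straight across it. The spray can, oil filter, plug box and screwdriver look unmoved. I judged level by eye and by the 6 mm drop; I did not measure the tilt. I did not compare the screw dish and bulb carton with their starting places, but the arm never went near them.
- **What disagreed:** The description says the fingertips stand 22 mm ahead of the reported TCP, but I found them about 14–15 mm behind it. Because of that the first grasp closed on air without disturbing the filter. A fingertip touch on the rib, which reached about 21 N, gave the correction, and the second grasp held.

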